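# Lock a lamp bracket in the bench pliers

### The arm

A 6-joint arm with a two-finger parallel gripper is mounted at the origin on the work surface. World frame = base frame: x ahead of the robot, y to its left, z up, the work surface at z = 0. Lengths are in m, angles in degrees, forces in N, time in s.
With the tool pointing down it reaches from about 0.25 to 0.725 m from the base axis. Payload 9.7 kg.
Tool frame: the origin (TCP) lies midway between the tips of the shut fingers; the grasp point (between the pads) lies 19 mm behind it (grip_point_offset is the distance from the TCP to the grasp point, in m); y points along the fingers, z is the direction in which the jaws open and shut, and the axes are right-handed (so a half turn about y gives the same grasp; the last joint's range is limited). The gripper opens to 85 mm and grips with 20 to 120 N. Pads are 22 mm wide; open, the fingers measure 114 mm over their backs; the gripper's body (76 mm by 85 mm) begins 54 mm behind the grasp point. The pads swing forward as they close: fully open they stand 13 mm farther back than shut.
Start: joints at [-73.969, 4.979, 10.078, 95.1, 0, 90], TCP at [0.152, -0.529, 0.231] pointing down, gripper open.
Joint ranges: [-179.16, 179.16], [-48.56, 103.87], [-65.8, 70.77], [-126.05, 130.52], [-82.76, 87.17], [-180, 180]. Speed limits (degrees/s): [127.2, 127.2, 147.25, 180, 180, 180].

### API

Orientations are given as [roll, pitch, yaw] about the fixed x, y, z axes, in that order (R = Rz(yaw) Ry(pitch) Rx(roll)).
In Python, from workcell import get_obs, camera, job_done, grip_point_offset gives the robot as it stands.
- The arm moves only by the tool move_arm, never from a script. Its argument "deltas" is a list that holds one entry, the list of rows, each a list of 4 numbers: the shift along the tool's x, y, z in m, then the turn about the tool's y in degrees. A call has 1 to 5 rows; each row is the pose to reach, as a shift and turn from the pose commanded when the call began, along the tool's axes at that moment; what a row does not reach only later rows make up. A row lasts 1/10 s, in which the tool goes at most 50 mm and 8.59 degrees, less where a joint would pass 70% of its speed; a pose out of reach is approached as far as the arm can. A call with a gripper value outside its range is refused whole. "claw" is the finger opening in m, from 0 to 0.0854, set as the call begins (left out, the last holds). The fingers move at their own pace and stop on an object; "newtons" is the grip in N (left out, the last holds). Time passes only in rows, so rows that repeat a pose let the fingers close. It gives the time, the measured TCP pose, the force and the opening at its end, in the units of the state.
- get_obs(): the state, without advancing time (a new reading comes with each control period).
- camera(name): name is "scene" or "top" or "wrist"; returns a dict with "color" (400x640x3 uint8, blue, green, red), "range_z" (400x640 float32, m along the optical axis (not along the pixel's ray), 0 where there is no reading), "fx", "fy", "cx", "cy" (pixels), "k1" (the pictures are not rectified: a ray, as slopes to the right and down, at radius r is drawn at 1 + k1 r^2 times it, then the intrinsics apply), "T" (4x4, takes a point from camera to world coordinates). Camera axes: x right, y down, z forward; pixel columns grow to the right and rows downward; lengths in m; the calibration is good to about 2 mm. A picture is of the moment at which its call begins.
- job_done(): hands the job in, once; it reports no verdict.
The state is a dict: "time": time; "q": joint angles; "qd": joint speeds; "joint_efforts": joint torques, N m; "ee_pos": TCP position; "tcp_rot": TCP orientation; "wrist_force": force on the tool from outside, world axes, zero at the start; "torque": the same for the moment, N m; "opening": finger opening in m.
Only numpy, scipy, OpenCV 4.12 (cv2) and the standard library are available. Lean on these libraries where they do the work, as an engineer would, in place of code of your own. Each camera call takes 0.05 s, during which the arm holds its last target. There are 200 camera calls.

### The job

Slide the yellow bracket along its guide until it rests against the blue backstop, then squeeze the two red handles of the bench pliers together until they snap over and stay locked on the bracket's upright flange by themselves. Let go, with the bracket still against the backstop, and leave the other things on the bench where they are.

Things in the scene. Friction and masses are not known exactly. Their poses are not given: they have to be found in the camera images.
- station: Fixed clamping station; place and turn vary. Origin on the bench surface straight below the pliers' pivot; x along the guide to the backstop (away from the robot), y left, z up. Plywood board 300 x 300 x 12 mm: x -190 to +110, y -150 to +150. Two aluminium guide rails along x on it, inner faces at y = +27.5 and -27.5 mm, 10 mm high, x -160 to +50.
- backstop (a point): Centre of the blue backstop's face: at x = +52 mm, z = 29 mm in the station's frame. The backstop is 62 mm wide and 34 mm high above the board; the blue column behind it carries the pliers and, on its rear, their red toggle wheel and spring strut.
- pivot (a point): Pliers' pivot, 100 mm above the bench. The two red handles rise from it, leaning back to the station's -x, 29 degrees (0.50 rad) from vertical, side by side along y, symmetric about y = 0; the jaws point down and forward from it. Handle bars are 14 mm wide (y), 12 mm thick, red from 51 to 151 mm from the pivot.
- lamp (a point): Middle of the underside of the white lamp bar, fixed over the pliers 318 mm above the bench: 40 mm in x (station x -50 to -10), y -74 to +136, 18 mm thick, on a post at station x +88, y +128. A gripper coming straight down on the handles would hit it: come in tilted, along the handles, from the station's -x side.
- grip_point (a point): Where to squeeze: fixed point midway between the red handles, 110 mm from the pivot along them. Its axes are the station's. Here the handles measure about 65 mm over the outside when open, 36 mm when locked on the flange.
- handle_left (a joint): Angle of the handles, rad: 0 open (the start), 0.14 the limit; the two are linked and close equally. Squeezed at the grip point, a spring resists with about 3 N on each handle at first, peaks at about 16 N near 0.07, then gives; past 0.115 the handles snap over and hold themselves shut near 0.13, jaws clamping the flange. Let go earlier and they spring open.
- bracket: Loose yellow bracket, 0.4 kg, flat on the board between the rails, x towards the backstop. Origin: centre of underside. Base 130 (x) x 50 x 6 mm. Front: upright flange along x, 6 mm thick, 55 long, top at 58 mm, passes between the open jaws (17 mm apart). Rear: upright tab 8 mm thick, 50 wide, top at 40 mm. Starts 30 to 60 mm short; home, its origin is at station x = -13 mm, z = 12 mm.
- push_face (a point): Centre of the rear (robot side) face of the bracket's rear tab, 24 mm above the bracket's underside (36 mm above the bench); the bracket is pushed here, towards its +x. About 2 to 8 N slide it on the board.
- clip_jar: Clear jar with a blue lid, 40 mm across, 55 mm high, standing on the station's board near the backstop; bystander.
- bolt_tin: Flat round metal tin, 48 mm across, 18 mm high, on the station's board near the backstop; bystander.
- small_carton: Brown carton 100 x 75 x 60 mm on the bench; bystander.
- tape_roll: Orange roll of tape, 96 mm across, 45 mm high, lying flat; bystander.
- screwdriver: Screwdriver lying on the station's board, to the right of the guide; bystander.
- wrench: Steel wrench lying on the bench; bystander.
- mug: Blue mug, 80 mm across, 90 mm high; bystander.
Mind the look-alikes: they are no part of the job. Of the things that look like the bracket, the middle-sized one is meant.

How it is judged:
By the outcome, as a careful person would: the job done as asked, in the order asked, and still so for the second after the job is handed in, with the robot touching nothing.
It also fails if it takes over 48 s, if anything falls off the work surface, if the arm or the gripper's body presses on something with over 40 N, if the wrist force passes 120 N, or if a joint passes its speed limit or range.

## Working session

There is one attempt and no reset: what is moved stays moved. The work goes in short steps, Python scripts to look and compute and a tool call to move; the robot and the scene stay as the last step left them, time stands still between calls to the robot, and variables do not carry over. Pictures are saved under pics/ and viewed, about 8 in all and at most 12, crops included, and the job is handed in when it is done.

Besides the shell and the picture viewer there is one more tool, called after "Request:" as name([rows], argument=value, ...), one row to a line, values as JSON. move_arm: Moves the arm, as the interface text tells. Its arguments: {"type":"object","properties":{"deltas":{"type":"array"},"claw":{"type":"number"},"newtons":{"type":"number"}},"required":["deltas"]}

```bash
mkdir -p pics; ls
cat > h.py <<'E'
import numpy as np, cv2
from workcell import get_obs, camera, job_done, grip_point_offset
def cloud(c):
    v,u=np.mgrid[0:400,0:640].astype(np.float32)
    K=np.array([[c['fx'],0,c['cx']],[0,c['fy'],c['cy']],[0,0,1]])
    p=cv2.undistortPoints(np.stack([u.ravel(),v.ravel()],1)[:,None],K,np.array([c['k1'],0,0,0.]))[:,0]
    z=c['range_z'].ravel(); P=np.stack([p[:,0]*z,p[:,1]*z,z],1)
    W=P@c['T'][:3,:3].T+c['T'][:3,3]; W[z==0]=np.nan
    return W.reshape(400,640,3)
E
python3 - <<'E'
from h import *
for n in('scene','top'):
    c=camera(n); np.save(f'{n}.npy',c,allow_pickle=True); cv2.imwrite(f'pics/{n}1.png',c['color']); print(n,c['T'].round(3).tolist(),c['fx'],c['k1'])
print(get_obs(),grip_point_offset)
E
```

```text
pics
scene [[0.898, 0.383, -0.217, 0.887], [0.44, -0.78, 0.444, -0.615], [0.0, -0.495, -0.869, 1.415], [0.0, 0.0, 0.0, 1.0]] 474.3683067168202 0.014343173955667943
top [[0.097, -0.972, 0.215, 0.232], [-0.995, -0.095, 0.021, -0.008], [0.0, -0.216, -0.976, 1.766], [0.0, 0.0, 0.0, 1.0]] 504.3762796847476 -0.12574588728765923
{'time': 0.1, 'q': array([-7.39684813e+01,  5.00826023e+00,  1.00392430e+01,  9.51001665e+01,
       -1.18858923e-03,  9.00005878e+01]), 'qd': array([0.01697579, 0.00864977, 0.0316844 , 0.09101397, 0.18527211,
       0.09487452]), 'joint_efforts': array([ 1.71218337e-03, -5.21561623e+01,  4.65654445e+01,  1.60227797e-02,
        4.35744948e-05, -1.32918862e-05]), 'ee_pos': array([ 0.15182813, -0.5284118 ,  0.23065321]), 'tcp_rot': array([-9.00691837e+01, -1.18929806e-03, -1.63969068e+02]), 'wrist_force': array([-0.04193764,  0.46259051, -0.30568291]), 'torque': array([-0.06020814, -0.0210257 ,  0.01406157]), 'opening': 0.08603031343186998} 0.0187
```

View pics/scene1.png

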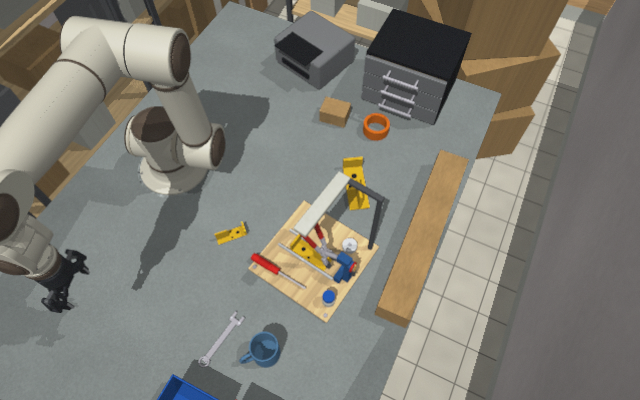

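View pics/top1.png

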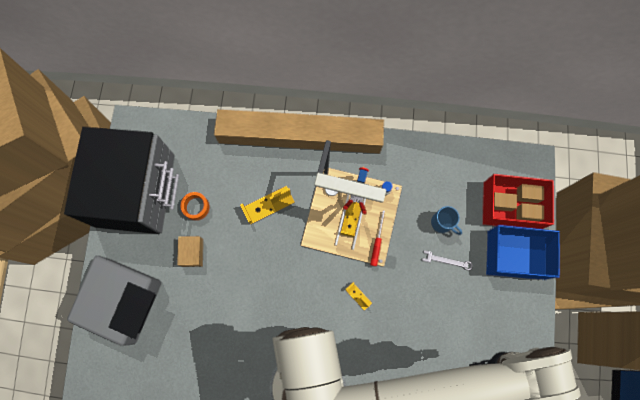

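The scene view shows the station near (315,262), with the bracket between the rails at about (308,250). The small and large look-alikes are off the board at (230,233) and (355,180). In the top view the board spans (303–403, 165–265) and the lamp is at (350,187).

Run:
```python
from h import *
for n in('top','scene'):
    c=np.load(n+'.npy',allow_pickle=True).item(); W=cloud(c); hsv=cv2.cvtColor(c['color'],cv2.COLOR_BGR2HSV)
    box=(slice(150,275),slice(295,410)) if n=='top' else (slice(195,330),slice(240,385))
    roi=np.zeros((400,640),bool); roi[box]=1
    H,S,V=[hsv[...,i].astype(int) for i in range(3)]
    wood=roi&(H>8)&(H<28)&(S>50)&(S<150)&(V>90)&(np.abs(W[...,2]-.012)<.008)
    P=W[wood][:,:2]; r=cv2.minAreaRect((P*1000).astype(np.float32)); print(n,'board',wood.sum(),r, 'z',np.median(W[wood][:,2]))
    def rep(name,m):
        m=m&roi; Q=W[m]; Q=Q[~np.isnan(Q[:,0])]; print(name,m.sum(),Q.mean(0).round(3) if len(Q) else '', np.percentile(Q,[2,98],axis=0).round(3).tolist() if len(Q) else '')
    rep('yellow',(H>20)&(H<32)&(S>180)&(V>100))
    rep('blue',(H>100)&(H<125)&(S>120))
    rep('red high',((H<6)|(H>174))&(S>150)&(W[...,2]>.11))
    rep('lamp',(S<40)&(V>150)&(W[...,2]>.28))
    Y=W[roi&(H>20)&(H<32)&(S>180)&(V>100)]; Y=Y[(Y[:,2]<.03)]
    print('yel rect',cv2.minAreaRect((Y[:,:2]*1000).astype(np.float32)))
    L=W[roi&(S<40)&(V>150)&(W[...,2]>.28)]
    print('lamp rect',cv2.minAreaRect((L[:,:2]*1000).astype(np.float32)))
```

```text
top board 4272 ((655.413330078125, -106.27488708496094), (302.862548828125, 408.0439453125), 81.15650177001953) z 0.011326708092533666
yellow 401 [ 0.584 -0.095  0.023] [[0.528, -0.12, 0.009], [0.643, -0.068, 0.069]]
blue 152 [ 0.708 -0.155  0.113] [[0.69, -0.224, 0.057], [0.73, -0.102, 0.157]]
red high 86 [ 0.615 -0.1    0.193] [[0.569, -0.131, 0.133], [0.741, -0.061, 0.233]]
lamp 899 [ 0.618 -0.069  0.335] [[0.591, -0.168, 0.328], [0.646, 0.029, 0.341]]
yel rect ((594.7645874023438, -96.89830780029297), (48.083988189697266, 112.06306457519531), 80.6767349243164)
lamp rect ((618.43994140625, -69.10238647460938), (209.1112823486328, 41.2352294921875), 81.55791473388672)
scene board 5244 ((601.049560546875, -104.04364013671875), (438.8946533203125, 425.11309814453125), 32.28586196899414) z 0.013268015051300597
yellow 789 [ 0.59  -0.014  0.022] [[0.349, -0.122, 0.004], [0.679, 0.176, 0.069]]
blue 454 [ 0.716 -0.142  0.092] [[0.696, -0.221, 0.03], [0.739, -0.1, 0.158]]
red high 134 [ 0.631 -0.101  0.17 ] [[0.596, -0.129, 0.132], [0.746, -0.07, 0.199]]
lamp 702 [ 0.618 -0.108  0.337] [[0.594, -0.168, 0.33], [0.643, -0.041, 0.342]]
yel rect ((572.747314453125, -37.36798095703125), (445.505615234375, 236.69125366210938), 43.80769348144531)
lamp rect ((618.297607421875, -98.43444061279297), (143.45974731445312, 40.40966033935547), 82.21575164794922)
```

Request:
move_arm([
  [[0, 0, 0, 5], [0, 0, 0, 5]],
], claw=0.0)

```text
time: 0.3
ee_pos: [0.1519, -0.5285, 0.2309]
tcp_rot: [-90.0, -0.0, -169.0]
wrist_force: [0.8, -0.5, 0.0]
opening: 0.0589
```

Request:
move_arm([
  [[-0.029, 0, -0.0405, -8.5], [-0.058, 0, -0.081, -17], [-0.087, 0, -0.1215, -25.5], [-0.116, 0, -0.162, -34], [-0.145, 0, -0.203, -42.5]],
], claw=0.085)

```text
time: 0.8
ee_pos: [0.2555, -0.3, 0.2311]
tcp_rot: [-90.0, 0.0, -126.0]
wrist_force: [0.6, -0.9, 1.0]
opening: 0.0849
```

```bash
cat >> h.py <<'E'
def go(tx,ty,tz,yaw):
    "shift/turn in tool axes to a world TCP and yaw"
    o=get_obs(); a=np.radians(o['tcp_rot'][2]); d=np.array([tx,ty,tz])-o['ee_pos']
    R=np.array([[np.cos(a),0,-np.sin(a)],[np.sin(a),0,np.cos(a)],[0,-1,0]])
    print('t',round(o['time'],2),'pos',o['ee_pos'].round(4),'rot',o['tcp_rot'].round(2),'q',o['q'].round(1),'F',o['wrist_force'].round(1),'shift',(R.T@d).round(4),'turn',round(-((yaw-o['tcp_rot'][2]+180)%360-180),2))
E
python3 -c "
from h import *
go(.3665,-.063,.23,-98.4)"
```

```text
t 0.8 pos [ 0.2555 -0.3     0.2311] rot [-8.9990e+01  1.0000e-02 -1.2602e+02] q [-49.6 -16.2  -9.4  96.8   0.   76.4] F [ 0.6 -0.9  1. ] shift [-0.257   0.0011 -0.0496] turn -27.62
```

Request:
move_arm([
  [[-0.049, 0, -0.0095, -7], [-0.098, 0, -0.019, -14], [-0.147, 0, -0.029, -21], [-0.196, 0, -0.039, -27.5], [-0.245, 0, -0.0485, -27.5]],
])

```text
time: 1.3
ee_pos: [0.3622, -0.0739, 0.2315]
tcp_rot: [-89.9, -0.0, -98.6]
wrist_force: [0.8, -1.6, -0.4]
opening: 0.0851
```

Run:
```python
from h import *
go(.3665,-.063,.23,-98.4)
c=camera('wrist'); np.save('w1.npy',c,allow_pickle=True); cv2.imwrite('pics/w1.png',c['color']); print(c['T'].round(3).tolist(),c['fx'])
```

```text
t 1.3 pos [ 0.3622 -0.0739  0.2315] rot [-8.994e+01 -1.000e-02 -9.860e+01] q [-11.5 -19.5 -11.9  97.6  -0.   87.1] F [ 0.8 -1.6 -0.4] shift [-0.0115  0.0015  0.0027] turn -0.2
[[0.989, -0.143, -0.043, 0.372], [-0.149, -0.945, -0.29, -0.0], [0.001, 0.293, -0.956, 0.375], [0.0, 0.0, 0.0, 1.0]] 284.1646073573963
```

View pics/w1.png

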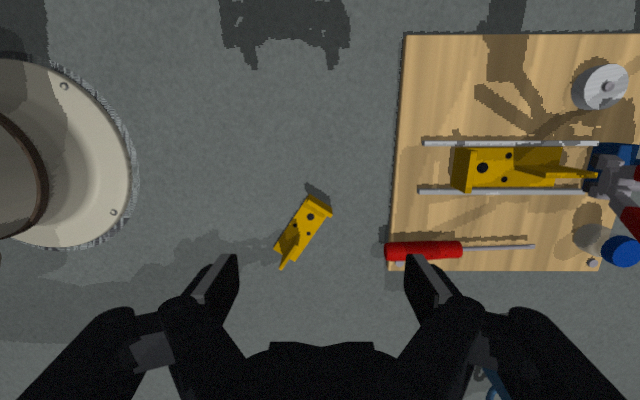

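The wrist view shows the board's near edge at x≈400. The rails run from about (425,142) and (418,190). The bracket's rear tab is at (462,170), the screwdriver is at (425,250), and the small look-alike is at (303,232).

```bash
cat >> h.py <<'E'
def rays(c,uv,z):
    K=np.array([[c['fx'],0,c['cx']],[0,c['fy'],c['cy']],[0,0,1]])
    p=cv2.undistortPoints(np.float32(uv).reshape(-1,1,2),K,np.array([c['k1'],0,0,0.]))[:,0]
    d=np.c_[p,np.ones(len(p))]@c['T'][:3,:3].T; o=c['T'][:3,3]
    return o+d*((z-o[2])/d[:,2])[:,None]
E
cat > st.py <<'E'
from h import *
O=np.array([.6435,-.1042]); yaw=-8.44
def S(W,O=O,yaw=yaw):
    a=np.radians(yaw); R=np.array([[np.cos(a),-np.sin(a)],[np.sin(a),np.cos(a)]])
    r=W.copy(); r[...,:2]=(W[...,:2]-O)@R; return r
E
python3 - <<'E'
from st import *
c=np.load('w1.npy',allow_pickle=True).item(); W=S(cloud(c)); hsv=cv2.cvtColor(c['color'],cv2.COLOR_BGR2HSV)
H,Sa,V=[hsv[...,i].astype(int) for i in range(3)]
wood=(H>8)&(H<28)&(Sa>50)&(Sa<170)&(V>60)
# board near edge: first wood pixel per row
E=[]
for v in range(45,230,4):
    u=np.where(wood[v,380:450])[0]
    if len(u): E.append((380+u[0],v))
P=S(rays(c,E,.012)); k=np.polyfit(P[:,1],P[:,0],1); print('near edge x=-.19?',k, 'resid yaw',-np.degrees(np.arctan(k[0])))
# board left edge (y=+.15): first wood per col
E=[(u,np.where(wood[20:60,u])[0][0]+20) for u in range(415,470,5) if wood[20:60,u].any()]
P=S(rays(c,E,.012)); print('left edge y=.15?',np.polyfit(P[:,0],P[:,1],1),P[:,1].mean())
# rails: gray bright
al=(Sa<40)&(V>130)
for v0,v1 in((136,150),(180,196)):
    E=[]
    for u in range(435,560,5):
        v=np.where(al[v0:v1+8,u])[0]
        if len(v): E.append((u,v0+v[0],v0+v[-1]))
    E=np.array(E); a=S(rays(c,E[:,[0,1]],.022)); b=S(rays(c,E[:,[0,2]],.022)); print('rail y',a[:,1].mean(),b[:,1].mean(),np.polyfit(a[:,0],a[:,1],1)[0],np.polyfit(b[:,0],b[:,1],1)[0])
yel=(H>20)&(H<32)&(Sa>150)&(V>60); yel[:,:440]=0
Y=W[yel]; print('yellow z pct',np.nanpercentile(Y[:,2],[5,50,95]))
t=Y[(Y[:,2]>.042)&(Y[:,2]<.06)&(Y[:,0]<-.05)]; print('tab top',len(t),np.percentile(t,[2,50,98],axis=0).round(4).tolist())
f=Y[(Y[:,2]>.05)&(Y[:,0]>-.07)]; print('flange',len(f),np.percentile(f,[2,50,98],axis=0).round(4).tolist())
red=((H<6)|(H>174))&(Sa>150)&(W[...,2]>.12)
r=W[red]; print('red',len(r),np.percentile(r,[2,50,98],axis=0).round(4).tolist())
bd=W[wood&(W[...,2]<.02)]; print('board z',np.nanmedian(bd[:,2]))
E
```

```text
near edge x=-.19? [ 0.00131577 -0.18934333] resid yaw -0.07538790806111202
left edge y=.15? [0.00564651 0.15218993] 0.15134717050624846
rail y 0.034464890479499556 0.030834915747699063 -0.006667469981715543 0.023974404888695074
rail y -0.027614905355605575 -0.031920158624505174 0.00030621333953568267 -0.004800998050412314
yellow z pct [0.01713359 0.01894432 0.07010921]
tab top 462 [[-0.1165, -0.0207, 0.0427], [-0.1145, 0.0036, 0.0518], [-0.1086, 0.0271, 0.0537]]
flange 523 [[-0.0412, -0.0002, 0.0514], [-0.0182, 0.004, 0.0698], [0.0123, 0.0057, 0.0717]]
red 717 [[-0.3436, -0.0245, 0.1449], [-0.0392, -0.0121, 0.1642], [-0.0255, 0.0219, 0.3247]]
board z 0.012547248164514357
```

```bash
sed -i 's/^O=.*/O=np.array([.6437,-.1030]); yaw=-8.45/' st.py
cat >> st.py <<'E'
def gos(x,y,z,yw=yaw-90):
    a=np.radians(yaw); go(O[0]+np.cos(a)*x-np.sin(a)*y,O[1]+np.sin(a)*x+np.cos(a)*y,z,yw)
E
python3 - <<'E'
from st import *
c=np.load('w1.npy',allow_pickle=True).item(); W=S(cloud(c)); hsv=cv2.cvtColor(c['color'],cv2.COLOR_BGR2HSV)
H,Sa,V=[hsv[...,i].astype(int) for i in range(3)]
y=(H>20)&(H<32)&(Sa>150)&(V>60); y[:,360:]=0
print(np.nanpercentile(W[y],[1,50,99],axis=0).round(3).tolist())
gos(-.19,.002,.12); gos(-.19,.002,.015)
E
```

```text
[[-0.347, -0.132, 0.001], [-0.311, -0.087, 0.006], [-0.272, -0.039, 0.045]]
t 1.35 pos [ 0.3646 -0.0678  0.2311] rot [-89.94   0.15 -98.39] q [-10.7 -19.3 -11.8  97.5   0.2  87.7] F [-0.8  2.7 -2.1] shift [-0.0081  0.1111  0.0913] turn 0.06
t 1.35 pos [ 0.3646 -0.0678  0.2311] rot [-89.94   0.15 -98.39] q [-10.7 -19.3 -11.8  97.5   0.2  87.7] F [-0.8  2.7 -2.1] shift [-0.0081  0.2161  0.0913] turn 0.06
```

Request:
move_arm([
  [[-0.004, 0.035, 0.03, 0], [-0.008, 0.075, 0.06, 0], [-0.008, 0.11, 0.09, 0], [-0.008, 0.11, 0.09, 0]],
])

```text
time: 1.75
ee_pos: [0.4518, -0.0817, 0.1156]
tcp_rot: [-90.4, 0.0, -98.8]
wrist_force: [-0.8, 0.8, -0.3]
opening: 0.085
```

Run:
```python
from st import *
gos(-.19,.002,.015)
```

```text
t 1.75 pos [ 0.4518 -0.0817  0.1156] rot [-9.043e+01  1.000e-02 -9.880e+01] q [-10.3  -7.8 -15.2  83.   -0.   88.5] F [-0.8  0.8 -0.3] shift [-0.0092  0.1006  0.0029] turn -0.35
```

Request:
move_arm([
  [[-0.004, 0.03, 0, 0], [-0.006, 0.06, 0, 0], [-0.006, 0.06, 0, 0], [-0.006, 0.06, 0, 0]],
])

```text
time: 2.15
ee_pos: [0.4528, -0.0763, 0.0625]
tcp_rot: [-90.0, -0.0, -98.9]
wrist_force: [-0.6, -0.8, 1.1]
opening: 0.0847
```

Run:
```python
from st import *
gos(-.19,.002,.015)
c=camera('wrist'); np.save('w2.npy',c,allow_pickle=True); cv2.imwrite('pics/w2.png',c['color'])
```

```text
t 2.15 pos [ 0.4528 -0.0763  0.0625] rot [-89.99  -0.   -98.92] q [ -9.6  -7.4 -20.8  76.6  -0.   89.4] F [-0.6 -0.8  1.1] shift [-0.0036  0.0475  0.0028] turn -0.47
```

View pics/w2.png

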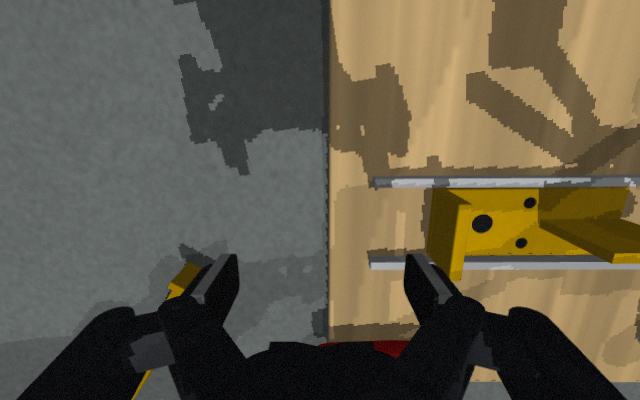

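Wrist view: the tab's rear face is at (432,230), the front fingertip at (425,260), and the corner of the small look-alike at (190,270) near the rear finger. I'll check the clearances before descending.

Run:
```python
from st import *
c=np.load('w2.npy',allow_pickle=True).item(); W=S(cloud(c)); hsv=cv2.cvtColor(c['color'],cv2.COLOR_BGR2HSV)
H,Sa,V=[hsv[...,i].astype(int) for i in range(3)]
y=(H>20)&(H<32)&(Sa>150)&(V>60); a=y.copy(); a[:,300:]=0
print('small',np.nanpercentile(W[a],[1,50,99],axis=0).round(3).tolist())
b=y.copy(); b[:,:400]=0; t=W[b]; t=t[(t[:,2]>.045)&(t[:,2]<.058)&(t[:,0]<-.05)]; print('tab top',np.percentile(t,[2,50,98],axis=0).round(4).tolist())
k=(V<70); 
for n,(u0,u1) in dict(rear=(160,240),front=(400,480)).items():
    m=k.copy(); m[:,:u0]=0; m[:,u1:]=0; m[:250]=0; m[330:]=0; Q=W[m]; Q=Q[(Q[:,2]<.12)&(Q[:,2]>.06)]; print(n,len(Q),np.nanpercentile(Q,[1,50,99],axis=0).round(4).tolist())
```

```text
small [[-0.335, -0.126, 0.001], [-0.297, -0.041, 0.024], [-0.251, -0.008, 0.128]]
tab top [[-0.1164, -0.022, 0.0456], [-0.1138, 0.0036, 0.0522], [-0.1086, 0.0254, 0.0537]]
rear 2467 [[-0.2494, -0.0119, 0.0776], [-0.2365, 0.0057, 0.1003], [-0.2357, 0.0115, 0.1197]]
front 2485 [[-0.1514, -0.0121, 0.0774], [-0.1505, 0.005, 0.1005], [-0.1378, 0.0105, 0.1195]]
```

Request:
move_arm([
  [[-0.002, 0.02, 0.003, 0], [-0.003, 0.044, 0.005, -0.4], [-0.003, 0.044, 0.01, -0.4], [-0.003, 0.044, 0.015, -0.4], [-0.003, 0.044, 0.02, -0.4]],
])

```text
time: 2.7
ee_pos: [0.4747, -0.0767, 0.0194]
tcp_rot: [-89.9, -0.0, -98.6]
wrist_force: [-7.7, 1.2, 4.5]
opening: 0.0849
```

Run:
```python
from st import *
gos(-.133,.002,.017)
```

```text
t 2.7 pos [ 0.4747 -0.0767  0.0194] rot [-89.85  -0.   -98.58] q [ -9.2  -3.2 -21.8  71.3  -0.   89.4] F [-7.7  1.2  4.5] shift [-0.0009  0.0024  0.038 ] turn -0.13
```

Request:
move_arm([
  [[0, 0, 0.006, 0], [0, 0, 0.012, 0], [0, 0, 0.018, 0], [0, 0, 0.024, 0], [0, 0, 0.03, 0]],
])

```text
time: 3.2
ee_pos: [0.5032, -0.0809, 0.019]
tcp_rot: [-90.0, -0.0, -98.6]
wrist_force: [-9.1, 1.0, 8.3]
opening: 0.0851
```

Request:
move_arm([
  [[0, 0, 0.002, 0], [0, 0, 0.004, 0]],
])

```text
time: 3.4
ee_pos: [0.507, -0.0815, 0.0189]
tcp_rot: [-90.0, -0.0, -98.6]
wrist_force: [-8.1, 1.3, 7.3]
opening: 0.085
```

Run:
```python
from st import *
gos(-.133,.002,.017)
```

```text
t 3.4 pos [ 0.507  -0.0815  0.0189] rot [-90.01  -0.   -98.57] q [ -9.1   1.4 -17.2  71.3  -0.   89.4] F [-8.1  1.3  7.3] shift [-0.0008  0.0019  0.0054] turn -0.12
```

Request:
move_arm([
  [[0, 0, 0.0015, 0], [0, 0, 0.003, 0]],
])

```text
time: 3.6
ee_pos: [0.5099, -0.082, 0.0189]
tcp_rot: [-90.0, -0.0, -98.6]
wrist_force: [-7.9, 1.0, 7.4]
opening: 0.085
```

Request:
move_arm([
  [[0, 0, 0.001, 0], [0, 0, 0.001, 0]],
])

```text
time: 3.8
ee_pos: [0.5111, -0.0821, 0.0189]
tcp_rot: [-90.0, -0.0, -98.6]
wrist_force: [-7.2, 2.3, 6.0]
opening: 0.085
```

Request:
move_arm([
  [[0, 0, 0.001, 0], [0, 0, 0.001, 0]],
])

```text
time: 4.0
ee_pos: [0.512, -0.0822, 0.0189]
tcp_rot: [-90.0, -0.0, -98.6]
wrist_force: [-7.1, 1.4, 6.2]
opening: 0.0849
```

Request:
move_arm([
  [[0, 0, 0.001, 0], [0, 0, 0.001, 0]],
])

```text
time: 4.2
ee_pos: [0.513, -0.0824, 0.0189]
tcp_rot: [-90.0, -0.0, -98.6]
wrist_force: [-8.0, 2.1, 6.5]
opening: 0.0855
```

Request:
move_arm([
  [[0, 0, 0.001, 0], [0, 0, 0.001, 0]],
])

```text
time: 4.4
ee_pos: [0.5138, -0.0825, 0.0189]
tcp_rot: [-90.0, -0.0, -98.6]
wrist_force: [-7.5, 1.0, 7.3]
opening: 0.085
```

Request:
move_arm([
  [[0, 0, 0.001, 0], [0, 0, 0.001, 0]],
])

```text
time: 4.6
ee_pos: [0.5139, -0.0825, 0.019]
tcp_rot: [-90.1, -0.0, -98.6]
wrist_force: [-14.3, 2.9, 11.5]
opening: 0.0849
```

Request:
move_arm([
  [[0, 0, 0.001, 0], [0, 0, 0.001, 0]],
])

```text
time: 4.8
ee_pos: [0.5139, -0.0825, 0.019]
tcp_rot: [-90.2, -0.0, -98.6]
wrist_force: [-21.1, 2.8, 15.5]
opening: 0.085
```

Run:
```python
from st import *
gos(-.133,.002,.017)
```

```text
t 4.8 pos [ 0.5139 -0.0825  0.019 ] rot [-90.21  -0.   -98.57] q [ -9.1   2.6 -16.   71.6  -0.   89.5] F [-21.1   2.8  15.5] shift [-0.0008  0.002  -0.0016] turn -0.12
```

Request:
move_arm([
  [[0, 0, -0.01, 0], [0, 0, -0.035, 0], [0, -0.04, -0.04, 0], [0.02, -0.09, -0.04, 0], [0.06, -0.135, -0.04, 0]],
])

```text
time: 5.3
ee_pos: [0.4689, -0.1268, 0.1451]
tcp_rot: [-89.8, -0.0, -98.4]
wrist_force: [0.8, -0.9, 1.3]
opening: 0.0849
```

Request:
move_arm([
  [[0.01, -0.025, 0, 0], [0.015, -0.033, 0, 0], [0.015, -0.033, 0, 0]],
])

```text
time: 5.6
ee_pos: [0.467, -0.1427, 0.1759]
tcp_rot: [-89.9, -0.0, -98.6]
wrist_force: [0.3, -0.0, -0.7]
opening: 0.0851
```

Run:
```python
from st import *
gos(-.108,-.075,.185)
c=camera('wrist'); np.save('w3.npy',c,allow_pickle=True)
s=camera('scene'); 
cv2.imwrite('pics/c3.png',np.vstack([c['color'],np.zeros((0,640,3),np.uint8)]))
m=cv2.resize(s['color'][100:330,200:420],(660,690))[:600]
cv2.imwrite('pics/s3.png',m)
W=S(cloud(c)); hsv=cv2.cvtColor(c['color'],cv2.COLOR_BGR2HSV); H,Sa,V=[hsv[...,i].astype(int) for i in range(3)]
red=((H<6)|(H>174))&(Sa>150)&(W[...,2]>.12)&(W[...,2]<.25)
r=W[red]; print(len(r))
for z in(.15,.17,.19,.21,.225):
    q=r[abs(r[:,2]-z)<.008]
    if len(q): print(z,len(q),np.percentile(q,[3,50,97],axis=0).round(4)[:,:2].tolist())
y=(H>20)&(H<32)&(Sa>150)&(V>60); t=W[y]; t=t[(t[:,2]>.045)&(t[:,2]<.058)&(abs(t[:,1])<.04)&(t[:,0]<-.04)]; print('tab',np.percentile(t,[2,50,98],axis=0).round(4).tolist())
```

```text
t 5.6 pos [ 0.467  -0.1427  0.1759] rot [-8.986e+01 -2.000e-02 -9.862e+01] q [-17.   -4.4  -5.5  88.8   0.   81.6] F [ 0.3 -0.  -0.7] shift [ 0.0096 -0.0091  0.061 ] turn -0.17
7822
0.15 453 [[-0.0359, -0.0212], [-0.0316, 0.0109], [-0.0241, 0.0228]]
0.17 818 [[-0.0467, -0.0242], [-0.041, -0.0126], [-0.032, 0.0258]]
0.19 1329 [[-0.0579, -0.0276], [-0.052, 0.0171], [-0.0422, 0.0292]]
0.21 1981 [[-0.0688, -0.0312], [-0.0634, -0.019], [-0.0535, 0.0321]]
0.225 2476 [[-0.0737, -0.0357], [-0.0695, -0.0273], [-0.062, 0.0237]]
tab [[-0.0763, -0.0222, 0.0457], [-0.0733, 0.0016, 0.0521], [-0.0684, 0.0241, 0.0537]]
```

View pics/s3.png

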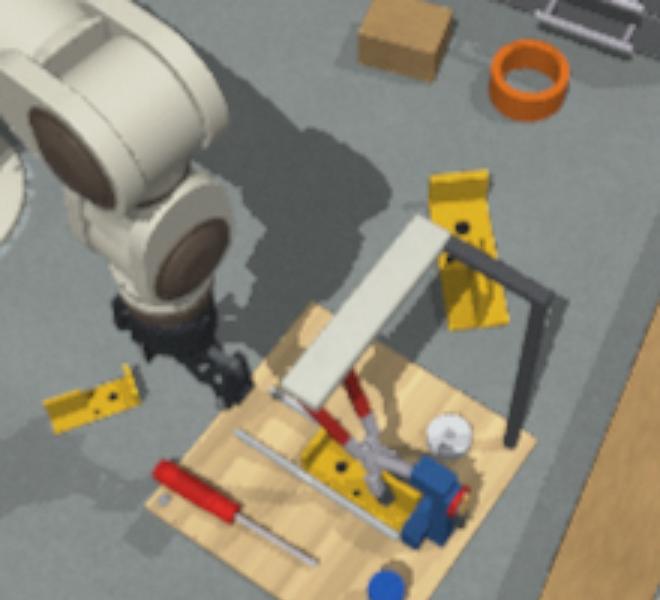

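View pics/c3.png

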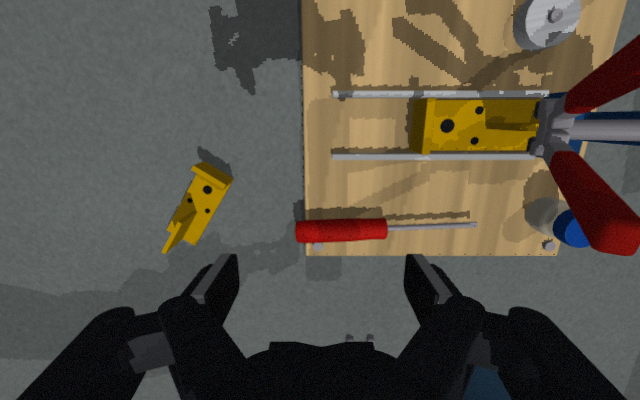

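The scene crop shows the bracket home between the open red handles, and the gripper waiting behind the lamp. In the wrist view the handles are at (600,200) and (600,80). Next I'll measure how far forward the wrist sticks out, for lamp clearance.

Run:
```python
from st import *
o=get_obs(); tcp=S(o['ee_pos'][None].copy())[0]; print(tcp)
for n in('scene','top'):
    c=camera(n); W=S(cloud(c)).reshape(-1,3)-tcp
    for z in np.arange(0,.42,.02):
        q=W[(abs(W[:,2]-z)<.01)&(np.abs(W[:,1])<.12)&(W[:,0]>-.15)&(W[:,0]<.085)]
        if len(q)>3: print(n,round(z,2),len(q),'x max',q[:,0].max().round(3),np.percentile(q[:,0],97).round(3),'y',q[:,1].min().round(3),q[:,1].max().round(3))
```

```text
[-0.16993847 -0.06428676  0.1735774 ]
scene 0.02 18 x max 0.058 0.057 y -0.007 0.003
scene 0.04 23 x max 0.058 0.056 y -0.007 -0.002
scene 0.06 47 x max 0.074 0.074 y -0.01 0.014
scene 0.08 100 x max 0.075 0.074 y -0.015 0.02
scene 0.1 91 x max 0.074 0.072 y -0.015 0.016
scene 0.12 122 x max 0.071 0.07 y -0.01 0.017
scene 0.14 95 x max 0.039 0.039 y -0.034 0.029
scene 0.16 107 x max 0.04 0.039 y -0.034 0.022
scene 0.18 92 x max 0.038 0.037 y -0.034 0.03
scene 0.2 96 x max 0.042 0.042 y -0.037 0.023
scene 0.22 119 x max 0.044 0.042 y -0.038 0.026
scene 0.24 67 x max 0.05 0.047 y -0.04 0.017
scene 0.26 48 x max 0.057 0.056 y -0.045 0.036
scene 0.28 181 x max 0.06 0.058 y -0.05 0.043
scene 0.3 316 x max 0.06 0.058 y -0.05 0.042
scene 0.32 296 x max 0.057 0.054 y -0.049 0.04
scene 0.34 294 x max 0.053 0.051 y -0.046 0.039
scene 0.36 251 x max 0.051 0.05 y -0.041 0.036
scene 0.38 177 x max 0.047 0.046 y -0.05 0.028
scene 0.4 100 x max 0.055 0.048 y -0.058 0.034
top 0.38 4 x max -0.028 -0.03 y 0.053 0.059
```

Request:
move_arm([
  [[0.008, 0, 0, 0], [0.008, 0, 0.02, 0], [0.008, 0, 0.04, 0], [0.008, 0, 0.055, 0], [0.008, 0, 0.062, 0]],
])

```text
time: 6.3
ee_pos: [0.5271, -0.1593, 0.1736]
tcp_rot: [-90.1, 0.0, -98.5]
wrist_force: [0.1, 0.4, -0.5]
opening: 0.0849
```

Run:
```python
from st import *
gos(-.105,-.050,.175)
```

```text
t 6.3 pos [ 0.5271 -0.1593  0.1736] rot [-9.008e+01  1.000e-02 -9.854e+01] q [-16.8   4.3   3.   88.8   0.   81.7] F [ 0.1  0.4 -0.5] shift [-0.0229 -0.0014  0.002 ] turn -0.09
```

Request:
move_arm([
  [[-0.01, -0.001, 0.002, 0], [-0.018, -0.001, 0.002, 0], [-0.025, -0.001, 0.002, 0], [-0.025, -0.001, 0.002, 0]],
])

```text
time: 6.7
ee_pos: [0.5317, -0.1342, 0.176]
tcp_rot: [-90.0, -0.1, -98.5]
wrist_force: [-1.9, -4.3, -1.1]
opening: 0.085
```

Request:
move_arm([
  [[-0.002, 0, 0, 0], [-0.002, 0, 0, 0]],
])

```text
time: 6.9
ee_pos: [0.5319, -0.1333, 0.1761]
tcp_rot: [-90.0, -0.1, -98.6]
wrist_force: [-3.3, -6.7, 0.7]
opening: 0.0849
```

Request:
move_arm([
  [[-0.002, 0, 0, 0], [-0.002, 0, 0, 0]],
])

```text
time: 7.1
ee_pos: [0.532, -0.132, 0.1763]
tcp_rot: [-90.0, -0.1, -98.7]
wrist_force: [-4.3, -8.7, 1.3]
opening: 0.0846
```

Request:
move_arm([
  [[-0.002, 0, 0, 0], [-0.004, 0, 0, 0], [-0.004, 0, 0, 0]],
])

```text
time: 7.4
ee_pos: [0.5322, -0.1292, 0.1768]
tcp_rot: [-90.0, -0.3, -98.7]
wrist_force: [-8.8, -15.6, 5.2]
opening: 0.0848
```

Request:
move_arm([
  [[-0.0015, 0, 0, 0], [-0.003, 0, 0, 0], [-0.003, 0, 0, 0]],
])

```text
time: 7.7
ee_pos: [0.5323, -0.1271, 0.1771]
tcp_rot: [-90.0, -0.4, -98.8]
wrist_force: [-11.3, -19.8, 8.1]
opening: 0.085
```

Run:
```python
from st import *
gos(-.105,-.028,.175)
```

```text
t 7.7 pos [ 0.5323 -0.1271  0.1771] rot [-90.    -0.37 -98.8 ] q [-13.2   3.8   2.8  89.   -0.4  85.6] F [-11.3 -19.8   8.1] shift [-0.0123  0.0021  0.0016] turn -0.35
```

Request:
move_arm([
  [[-0.0015, 0, 0, 0], [-0.003, 0, 0, 0], [-0.003, 0, 0, 0]],
])

```text
time: 8.0
ee_pos: [0.5324, -0.125, 0.1775]
tcp_rot: [-90.0, -0.5, -98.9]
wrist_force: [-14.6, -24.9, 9.5]
opening: 0.0854
```

Request:
move_arm([
  [[-0.0015, 0, 0, 0], [-0.003, 0, 0, 0], [-0.003, 0, 0, 0]],
])

```text
time: 8.3
ee_pos: [0.5326, -0.1222, 0.1779]
tcp_rot: [-90.0, -0.5, -98.9]
wrist_force: [-18.6, -25.3, 14.4]
opening: 0.0846
```

Request:
move_arm([
  [[-0.001, 0, 0, 0], [-0.002, 0, 0, 0]],
])

```text
time: 8.5
ee_pos: [0.5337, -0.1195, 0.1775]
tcp_rot: [-89.9, -0.3, -98.8]
wrist_force: [-8.6, -14.6, 6.8]
opening: 0.0851
```

Request:
move_arm([
  [[-0.001, 0, 0, 0], [-0.001, 0, 0, 0]],
])

```text
time: 8.7
ee_pos: [0.535, -0.1155, 0.1764]
tcp_rot: [-89.9, -0.0, -98.6]
wrist_force: [-2.3, -6.2, 3.2]
opening: 0.085
```

```bash
cat > look.py <<'E'
from st import *
import sys
gos(-.105,-.028,.175)
c=camera('wrist'); cv2.imwrite(f'pics/{sys.argv[1]}.png',c['color'])
W=S(cloud(c)); hsv=cv2.cvtColor(c['color'],cv2.COLOR_BGR2HSV); H,Sa,V=[hsv[...,i].astype(int) for i in range(3)]
r=W[((H<6)|(H>174))&(Sa>150)&(W[...,2]>.12)&(W[...,2]<.25)]
for z in(.17,.19,.21,.225):
    q=r[abs(r[:,2]-z)<.008]
    if len(q): print(z,len(q),np.percentile(q,[3,50,97],axis=0).round(4)[:,:2].tolist())
y=(H>20)&(H<32)&(Sa>150)&(V>60); t=W[y]; t=t[(t[:,2]>.045)&(t[:,2]<.058)&(abs(t[:,1])<.04)&(t[:,0]<-.04)]
if len(t): print('tab',np.percentile(t,[2,50,98],axis=0).round(4).tolist())
E
python3 look.py w4
```

```text
t 8.7 pos [ 0.535  -0.1155  0.1764] rot [-8.993e+01 -3.000e-02 -9.861e+01] q [-12.2   3.7   2.7  88.9  -0.   86.4] F [-2.3 -6.2  3.2] shift [-0.0003  0.0014  0.0007] turn -0.16
0.17 175 [[-0.0432, -0.006], [-0.0337, 0.0173], [-0.0266, 0.018]]
0.19 266 [[-0.0638, -0.0289], [-0.0446, 0.0173], [-0.0375, 0.0179]]
0.21 573 [[-0.0663, -0.0093], [-0.0573, 0.0165], [-0.0483, 0.0181]]
0.225 2385 [[-0.0744, -0.0148], [-0.0698, -0.0034], [-0.0581, 0.0182]]
tab [[-0.0758, -0.0226, 0.046], [-0.0723, 0.002, 0.0526], [-0.068, 0.0241, 0.0542]]
```

View pics/w4.png

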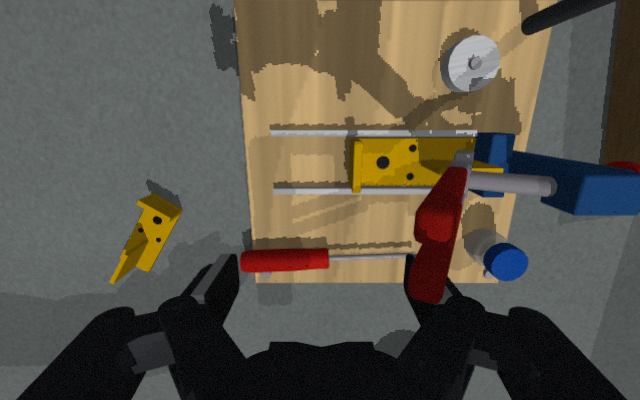

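The wrist view shows the handles closed nearly parallel at (435,230), with the left outer face at y=+18 mm, which matches the locked width. The force fell away as they snapped over. I'll back off and check.

Request:
move_arm([
  [[0.005, 0, 0, 0], [0.015, 0, 0, 0], [0.03, 0, 0, 0], [0.045, 0, 0, 0], [0.045, 0, 0, 0]],
])

```text
time: 9.25
ee_pos: [0.528, -0.1616, 0.1755]
tcp_rot: [-90.0, -0.0, -98.7]
wrist_force: [-0.2, -0.0, 0.5]
opening: 0.085
```

Request:
move_arm([
  [[0, 0, -0.02, 0], [0, 0, -0.045, 0], [0, 0, -0.07, 0], [0, 0, -0.07, 0]],
])

```text
time: 9.65
ee_pos: [0.4574, -0.1491, 0.1763]
tcp_rot: [-90.0, 0.0, -98.6]
wrist_force: [0.8, -1.0, 0.1]
opening: 0.0846
```

```bash
python3 look.py w5
python3 - <<'E'
import cv2;from h import *
s=camera('scene'); cv2.imwrite('pics/s5.png',cv2.resize(s['color'][100:360,170:420],(575,598)))
E
```

```text
t 9.65 pos [ 0.4574 -0.1491  0.1763] rot [-8.999e+01  1.000e-02 -9.861e+01] q [-18.1  -5.2  -6.2  89.    0.   80.6] F [ 0.8 -1.   0.1] shift [-0.0451  0.0013  0.0724] turn -0.16
0.17 629 [[-0.047, -0.0154], [-0.0428, 0.0039], [-0.0378, 0.016]]
0.19 985 [[-0.0581, -0.0156], [-0.0537, 0.0047], [-0.0486, 0.0162]]
0.21 1040 [[-0.069, -0.0164], [-0.0639, -0.0072], [-0.0597, 0.0144]]
0.225 303 [[-0.1358, -0.0678], [-0.0706, -0.0127], [-0.0685, -0.0062]]
tab [[-0.0764, -0.0228, 0.0455], [-0.0734, 0.0012, 0.0522], [-0.0686, 0.0237, 0.0539]]
```

View pics/w5.png

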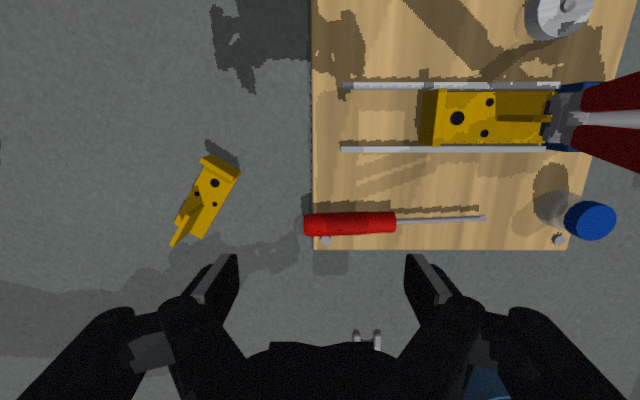

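View pics/s5.png

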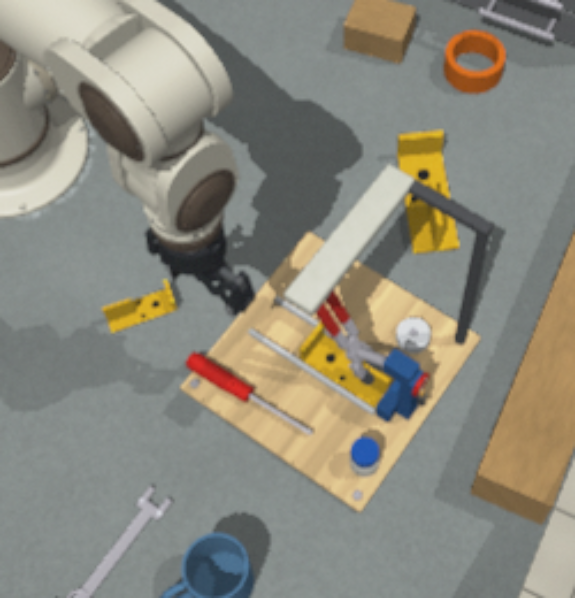

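Both views show the handles staying closed with nothing touching them: in the wrist view they lie side by side at (610,115), about 33 mm over the outside. The bracket tab is still at -0.0764 as it was when pushed home, and the bystanders haven't moved. Handing in.

```bash
python3 -c "
from workcell import job_done; print(job_done())"
```

```text
the job is handed in; nothing more can be done
None
```

The bracket is against the backstop and the pliers are locked shut on its flange. I handed the job in at about 9.7 s; it reports no verdict.

- **Bracket:** I pushed the tab with the outside of one open finger until the bracket stopped and the force rose to about 26 N. It was still in that spot after the pliers locked and the arm had backed away.
- **Pliers:** I didn't squeeze both handles between the pads. The moves only allow a turn about the finger axis, so the gripper could not be tilted to come in under the lamp. I slid the front finger in below the lamp and pushed the right handle sideways; the linked left handle closed with it. The force peaked at about 35 N, then dropped as they snapped over. The 40 N limit for the arm and gripper body was not passed.
- **Last checks:** With the arm clear and the wrist force near zero, the handles stayed shut. They measured about 32–33 mm over the outside, against the stated 36 mm; the colour mask trims the edges, and while still touching I read the left handle at +18 mm, which fits 36 mm.
- **Small mismatch:** The tab's rear face read -76.4 mm against the nominal -78 mm, within the 2 mm calibration error.
- **Other things on the bench:** None looked moved in the last pictures, compared by eye only.

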